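Fit the suction tube to the fume extractor

TASK

Pick up the grey suction tube and slip its lower end (the end it stands on) over the slanted metal spigot of the fume extractor. With the tube, push the orange seal ring down until it is fully home on the black flange, firmly but without forcing anything. Leave the tube sitting there on its own, and leave the mug and the glue stick where they stand.

Things in the scene. Friction and masses are not known exactly. Their poses are not given: they have to be found in the camera images.
- suction_tube: Loose rigid grey tube, open at both ends, standing upright: outer diameter 52, bore 44, wall 4, length 120 mm, about 0.2 kg; two black bands mark the upper end, a steel band the lower end. Origin: centre of the lower end; z runs along the tube to the upper end.
- outlet_mid (a point): Nominal centre of the spigot's free end; z out along its axis, y along its cross slide. The spigot itself (round, diameter 41, length 60 mm, rim chamfered 2 mm, 1.5 mm clearance all round in the tube) is set stiffly up to 9 mm to either side of this point along y: not reported, find it by touch or sight. Flange top 60 mm below the tip along z; tube's lower end 52 mm below when home.
- outlet (a joint): Lean of the extractor's stiff swivelling outlet (with slide, spigot, black flange) from vertical toward the extractor's front, rad: 0.40 to 0.70 (23 to 40 degrees). It stays as set; its pivot is 98 mm below outlet_mid along the axis.
- seal_ring (a joint): Orange seal ring round the spigot, outer diameter 62, 8 mm thick: how far it has been pushed down, m. Near 0 it is raised (its upper face 34 mm below the tip); 0.018 is fully home on the flange. It is tight: takes about 9 N to move and stays where it is left.
- extractor: White fume extractor, a heavy fixed box 170 (x) x 160 (y) x 70 mm high with the swivelling outlet on top. Origin: centre of its underside; the front with the knob and switch is its -x side, the side to which the outlet leans; z up.
- mug: White mug with a red pattern, 83 x 118 x 96 mm, a bystander. Origin at its underside (the cup's centre is 18 mm from it along +y; the handle points to -y).
- glue_stick: Red and yellow glue stick standing upright, diameter 27, height 92 mm, a bystander. Origin: centre of its underside.
Not all that is in view belongs to the job. What is meant by the suction_tube is not purple or turquoise, and is the smaller of those in its own colour.

How it is judged:
By the outcome, as a careful person would: the job done as asked, in the order asked, and still so for the second after the job is handed in, with the robot touching nothing.
It also fails if it takes over 67 s, if anything falls off the work surface, if the arm or the gripper's body presses on something with over 40 N, if the wrist force passes 120 N, or if a joint passes its speed limit or range.

ROBOT

A 7-joint arm with a two-finger parallel gripper is mounted at the origin on a cart in front of the work surface, level with it; the furniture and walls round the work are solid. World frame = base frame: x ahead of the robot, y to its left, z up, the work surface at z = 0. Lengths are in m, angles in degrees, forces in N, time in s.
With the tool pointing down it reaches from about 0.425 to 0.875 m from the base axis. Payload 4.7 kg.
Tool frame: the origin (TCP) lies at the centre of the arm's flange, where the gripper is bolted on; the fingertips stand 182 mm ahead of it and the grasp point (between the pads) lies 164 mm ahead of it (env.grip_depth is the distance from the TCP to the grasp point, in m); z points along the fingers, y is the line along which they close (so a half turn about z gives the same grasp; the last joint's range is limited). The gripper opens to 87 mm and grips with 3 to 60 N. Pads are 19 mm wide; open, the fingers measure 117 mm over their backs; the gripper's body (75 mm by 190 mm) begins 51 mm behind the grasp point.
Start: joints at [-72.645, 18.392, -4.016, 83.108, 1.295, 78.541, -3.26], TCP at [0.185, 0.623, 0.405] pointing down, gripper open.
Joint ranges: [-163.93, 163.93], [-17.29, 119.83], [-79.2, 71.16], [3.27, 140.29], [-89.18, 269.18], [5.43, 117.66], [-154.24, 154.24]. Speed limits (degrees/s): [147.25, 147.25, 180, 180, 180, 180, 180].

INTERFACE

Orientations are given as [roll, pitch, yaw] about the fixed x, y, z axes, in that order (R = Rz(yaw) Ry(pitch) Rx(roll)).
In Python, from cell import env gives the robot as it stands. The module is installed in compiled form; this text tells all that it offers.
- The arm moves only by the tool send_rows, never from a script. Its arguments are lists of equal length, an entry for each row: "xyz": the shift along the tool's x, y, z in m, a list of three; "rotation": the turn, a rotation vector about the tool's x, y, z in rad, a list of three; "jaw": the opening, from 0 (shut) to 1 (fully open). A call has 1 to 20 rows; each row shifts and turns the commanded pose from where the row before left it, along the tool's axes as they then stand; what a row does not reach is not made up. A row lasts 1/10 s, in which the tool goes at most 50 mm and 8.59 degrees, less where a joint would pass 70% of its speed; a pose out of reach is approached as far as the arm can. A call is refused whole if a number of a shift passes 0.05 or a number of a turn 0.15, either way. A call with a gripper value outside its range is refused whole. The fingers move at their own pace and stop on an object; "newtons" is the grip in N (left out, the last holds). Time passes only in rows, so rows that do not move let the fingers close. It gives the time, the measured TCP pose, the force, the opening and the grip force at its end, in the units of the state.
- env.get_obs(): the state, without advancing time (a new reading comes with each control period).
- env.read_camera(name): name is "scene" or "top" or "wrist"; returns a dict with "image" (384x512x3 uint8, blue, green, red), "fx", "fy", "cx", "cy" (pixels), "distortion" ([k1, k2, p1, p2, k3] as OpenCV has them; the pictures are not rectified), "R" (3x3) and "t" (3): a world point X has camera coordinates R X + t. Camera axes: x right, y down, z forward; pixel columns grow to the right and rows downward; lengths in m; the calibration is good to about 2 mm. A picture is of the moment at which its call begins. There is no depth.
- env.sign_off(): hands the job in; it is judged then, once.
The state is a dict: "time_s": time; "qpos": joint angles; "joint_velocities": joint speeds; "effort": joint torques, N m; "tool_pos": TCP position; "tool_rot": TCP orientation; "force": force on the tool from outside, world axes, zero at the start; "wrist_torque": the same for the moment, N m; "grip_width": finger opening in m; "grasp_force": force on a finger pad.
Only numpy, scipy, OpenCV 4.12 (cv2) and the standard library are available. Lean on these libraries where they do the work, as an engineer would, in place of code of your own. Each camera call takes 0.05 s, during which the arm holds its last target. There are 200 camera calls.

## Working session

There is one attempt and no reset: what is moved stays moved. The work goes in short steps, Python scripts to look and compute and a tool call to move; the robot and the scene stay as the last step left them, time stands still between calls to the robot, and variables do not carry over. Pictures are saved under pics/ and viewed, at most 10 in all, crops included, and the job is handed in when it is done.

Besides the shell and the picture viewer there is one more tool, called after "Emit:" as name(argument=value, ...) on one line, values as JSON. send_rows: Moves the arm, as the interface text tells. Its arguments: {"type":"object","properties":{"xyz":{"type":"array"},"rotation":{"type":"array"},"jaw":{"type":"array"},"newtons":{"type":"number"}},"required":["xyz","rotation","jaw"]}

```bash
mkdir -p pics; python3 - <<'E'
from cell import env
import cv2,pickle
import numpy as np
o=env.get_obs();print(o)
c={}
for n in("scene","top"):
    c[n]=env.read_camera(n);cv2.imwrite(f"pics/{n}0.png",c[n]["image"])
    print(n,c[n]["fx"],c[n]["distortion"],(-np.array(c[n]["R"]).T@c[n]["t"]).round(3),np.array(c[n]["R"]).round(2).tolist())
pickle.dump(c,open("c0.pkl","wb"))
E
```

```text
{'time_s': 0.0, 'qpos': array([-72.64507528,  18.43835806,  -4.01593888,  83.17637643,
         1.29572789,  78.539364  ,  -3.26060721]), 'joint_velocities': array([-0.00276419,  0.04375325,  0.07000055,  0.02685416,  0.00114311,
       -0.01198208, -0.13857912]), 'effort': array([ 3.05888825e-04, -4.91278481e+01, -4.04152488e-01, -3.12538218e+01,
       -6.41285232e-02,  4.35017352e-02,  1.74202332e-04]), 'tool_pos': array([0.18509126, 0.62286988, 0.40365627]), 'tool_rot': array([-1.79891188e+02,  6.35368566e-03,  1.63454788e+02]), 'force': array([-0.56315365, -0.24064105, -0.55545014]), 'wrist_torque': array([-0.04379615, -0.00999174,  0.03501643]), 'grasp_force': 0.0, 'grip_width': 0.08709185205290337}
scene 453.25804651186587 [-0.02201026  0.          0.          0.          0.        ] [-0.327  1.084  1.035] [[-0.8, -0.6, 0.0], [-0.34, 0.45, -0.83], [0.5, -0.66, -0.56]]
top 486.88330084452923 [-0.00274344  0.          0.          0.          0.        ] [ 0.316 -0.01   1.777] [[0.02, -1.0, 0.0], [-0.99, -0.02, -0.13], [0.13, 0.0, -0.99]]
```

View pics/scene0.png

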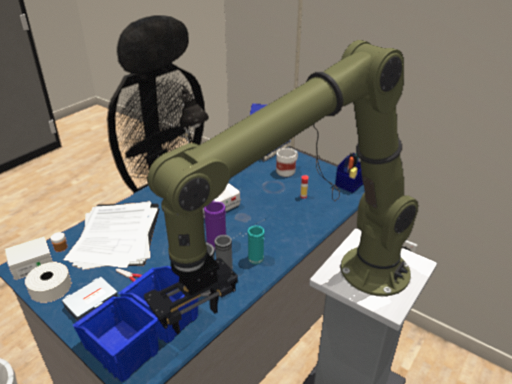

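View pics/top0.png

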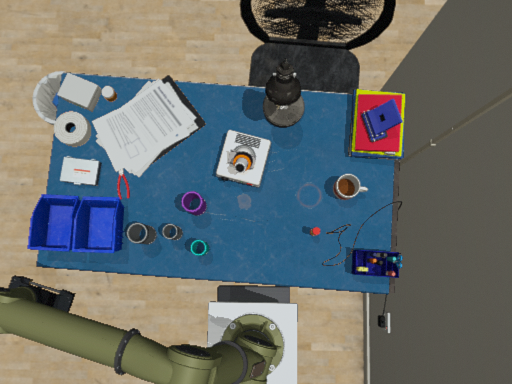

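The scene view is mostly blocked by the arm. The top view shows grey tubes at about (140,233), large, and (172,232), small, and the extractor at (243,158). I'll zoom in on the top view.

```bash
cat > h.py <<'E'
import numpy as np,cv2,pickle
from scipy.spatial.transform import Rotation as Ro
def ray(c,uv):
    K=np.array([[c["fx"],0,c["cx"]],[0,c["fy"],c["cy"]],[0,0,1]])
    p=cv2.undistortPoints(np.array([[uv]],float),K,np.array(c["distortion"]))[0,0]
    R=np.array(c["R"]);return -R.T@np.array(c["t"]),R.T@np.array([p[0],p[1],1])
def onz(c,uv,z):
    o,d=ray(c,uv);return o+d*(z-o[2])/d[2]
def proj(c,X):
    K=np.array([[c["fx"],0,c["cx"]],[0,c["fy"],c["cy"]],[0,0,1]])
    return cv2.projectPoints(np.array(X,float).reshape(-1,3),cv2.Rodrigues(np.array(c["R"]))[0],np.array(c["t"],float),K,np.array(c["distortion"]))[0][:,0]
def tri(c1,u1,c2,u2):
    o1,d1=ray(c1,u1);o2,d2=ray(c2,u2)
    s=np.linalg.lstsq(np.stack([d1,-d2],1),o2-o1,rcond=None)[0]
    a,b=o1+s[0]*d1,o2+s[1]*d2
    return (a+b)/2,np.linalg.norm(a-b)
E
python3 - <<'E'
from h import *
c=pickle.load(open("c0.pkl","rb"))["top"]
im=c["image"];cv2.imwrite("pics/top_crop.png",cv2.resize(im[120:260,120:280],None,fx=4.2,fy=4.2,interpolation=cv2.INTER_CUBIC))
for n,uv,z in [("big",(140,233),.12),("small",(171.5,232),.12),("purple",(193,203),.12),("turq",(198,247),.12),("extr top",(243,158),.07),("mug",(347,186),.09),("glue",(315,231),.09)]: print(n,onz(c,uv,z).round(3))
E
```

```text
big [0.388 0.387 0.12 ]
small [0.393 0.281 0.12 ]
purple [0.494 0.211 0.12 ]
turq [0.344 0.189 0.12 ]
extr top [0.663 0.044 0.07 ]
mug [ 0.565 -0.322  0.09 ]
glue [ 0.406 -0.21   0.09 ]
```

View pics/top_crop.png

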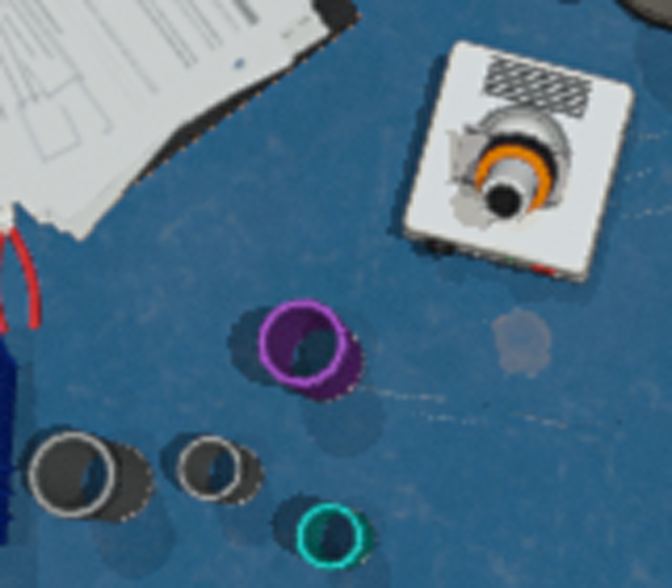

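The crop shows the small grey tube's rim centred at (210,468), the spigot tip at about (505,200), and the extractor front edge from (405,235) to (582,280), so its yaw is about -14°. Next I'll find how the wrist camera is mounted and plan a viewing pose.

```bash
cat >> h.py <<'E'
def look(env,names,tag):
    o=env.get_obs();c={n:env.read_camera(n) for n in names}
    pickle.dump((o,c),open(f"c_{tag}.pkl","wb"))
    for n in names: cv2.imwrite(f"pics/{tag}_{n}.png",c[n]["image"])
    return o,c
def delta(p,rot,P,ROT):  # tool-frame shift & rotvec from pose to pose; ROT Rotation or rpy
    A=Ro.from_euler("xyz",rot,degrees=True);B=ROT if isinstance(ROT,Ro) else Ro.from_euler("xyz",ROT,degrees=True)
    return A.inv().apply(np.array(P)-p),(A.inv()*B).as_rotvec()
E
python3 - <<'E'
from cell import env
from h import *
o,c=look(env,["wrist"],"w0");w=c["wrist"]
A=Ro.from_euler("xyz",o["tool_rot"],degrees=True)
R=np.array(w["R"]);C=-R.T@w["t"]
print("cam in tool",A.inv().apply(C-o["tool_pos"]).round(3),(A.as_matrix().T@R.T).round(3).tolist(),w["fx"],w["cx"],w["cy"])
t=pickle.load(open("c0.pkl","rb"))["top"]
f=lambda u,v:(u/4.2+120-.4,v/4.2+120-.4)
print("tube",onz(t,f(210,468),.12))
P=[onz(t,f(*q),.07) for q in[(460,42),(633,88),(582,280),(405,235)]]
print(np.round(P,3),np.mean(P,0)); print("tip approx",onz(t,f(505,200),.17))
for a,b in((0,1),(3,2),(3,0),(2,1)): d=P[b]-P[a];print(np.linalg.norm(d),np.degrees(np.arctan2(d[1],d[0])))
E
```

```text
cam in tool [0.072 0.001 0.019] [[0.001, -0.965, -0.263], [1.0, 0.0, 0.001], [-0.001, -0.263, 0.965]] 305.46121739949774 253.28896263739776 191.05593700610464
tube [0.39660867 0.28719559 0.12      ]
[[ 0.766  0.096  0.07 ]
 [ 0.728 -0.052  0.07 ]
 [ 0.562 -0.011  0.07 ]
 [ 0.598  0.139  0.07 ]] [0.66379708 0.04293881 0.07      ]
tip approx [0.61126865 0.0512032  0.17      ]
0.1533395401716424 -104.3064974033898
0.15450562695495323 -103.49414795241488
0.1734074969038883 -14.22741216990476
0.17122243911080495 -13.841389326280858
```

Emit:
send_rows(xyz=[[-0.031, -0.028, -0.005], [-0.031, -0.028, -0.005], [-0.031, -0.028, -0.005], [-0.031, -0.028, -0.005], [-0.031, -0.028, -0.005], [-0.031, -0.028, -0.005], [-0.031, -0.028, -0.005], [-0.031, -0.028, -0.005], [-0.031, -0.028, -0.005], [-0.031, -0.028, -0.005], [0, 0, 0], [0, 0, 0], [0, 0, 0], [0, 0, 0], [0, 0, 0], [0, 0, 0], [0, 0, 0], [0, 0, 0], [0, 0, 0]], rotation=[[0, 0, 0], [0, 0, 0], [0, 0, 0], [0, 0, 0], [0, 0, 0], [0, 0, 0], [0, 0, 0], [0, 0, 0], [0, 0, 0], [0, 0, 0], [0, 0, 0.13], [0, 0, 0.13], [0, 0, 0.13], [0, 0, 0.13], [0, -0.145, 0], [0, -0.145, 0], [0, -0.145, 0], [0, 0, 0], [0, 0, 0]], jaw=[1, 1, 1, 1, 1, 1, 1, 1, 1, 1, 1, 1, 1, 1, 1, 1, 1, 1, 1])

```text
time_s: 2.05
tool_pos: [0.4022, 0.2666, 0.4544]
tool_rot: [-179.9, 24.7, 133.7]
force: [0.0, 0.5, 0.8]
grip_width: 0.0869
grasp_force: 0.0
```

```bash
python3 - <<'E'
from cell import env
from h import *
o,c=look(env,["wrist"],"w1");print(o["tool_pos"],o["tool_rot"],o["time_s"],o["qpos"])
E
```

```text
[0.40224148 0.26656031 0.45440208] [-179.94736643   24.72782614  133.71883767] 2.05 [-52.07004294  -3.94237406   5.74990132 104.30536653  25.3731816
  81.74950696  -6.80551492]
```

View pics/w1_wrist.png

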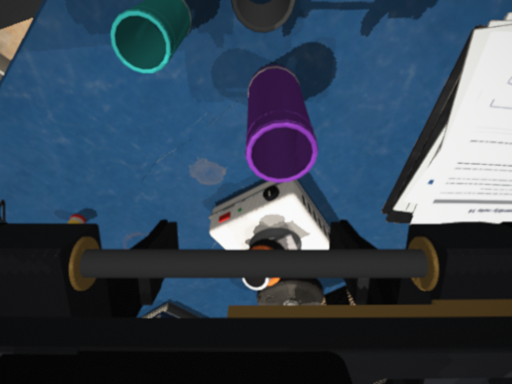

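The wrist view shows the extractor around (270,230), but the gripper body hides its outlet at about (265,250). I'll tilt further so the outlet rises in the picture.

Emit:
send_rows(xyz=[[0, 0, 0.02], [0, 0, 0.02], [0, 0, 0.02], [0, 0, 0.02], [0, 0, 0], [0, 0, 0]], rotation=[[0, -0.13, 0], [0, -0.13, 0], [0, -0.13, 0], [0, -0.06, 0], [0, 0, 0], [0, 0, 0]], jaw=[1, 1, 1, 1, 1, 1])

```text
time_s: 2.7
tool_pos: [0.435, 0.2322, 0.3911]
tool_rot: [-180.0, 50.5, 133.5]
force: [0.1, 0.0, 0.5]
grip_width: 0.087
grasp_force: 0.0
```

```bash
python3 - <<'E'
from cell import env
from h import *
o,c=look(env,["wrist","scene"],"w2");print(o["tool_pos"],o["tool_rot"],o["time_s"],o["qpos"])
a=c["wrist"]["image"];b=c["scene"]["image"]
cv2.imwrite("pics/w2_both.png",np.hstack([a,cv2.resize(b[130:280,150:350],(512,384),interpolation=cv2.INTER_CUBIC)])[:, :] if 0 else cv2.resize(np.hstack([a,cv2.resize(b[130:280,150:350],(512,384))]),(800,300)))
cv2.imwrite("pics/w2_crop.png",cv2.resize(a[0:230,130:440],None,fx=2.5,fy=2.5,interpolation=cv2.INTER_CUBIC))
E
```

```text
[0.43504706 0.23222028 0.3910594 ] [-179.98562696   50.54810409  133.54413208] 2.7 [-52.11644862   0.5618714    3.89676884 113.3497165   51.72083409
  78.46415755 -21.56563119]
```

View pics/w2_crop.png

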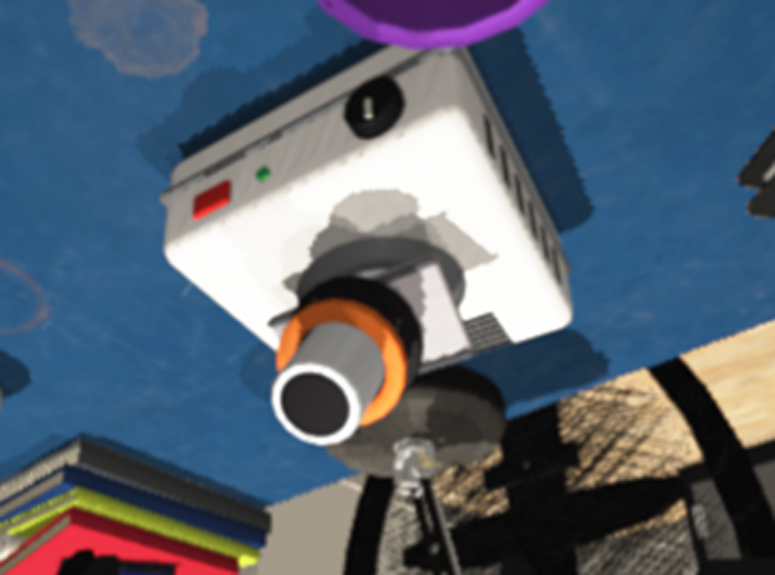

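The spigot is clearly visible in this inverted picture. The rim ellipse centre is at crop (318,399), i.e. full frame about (257,160), with the orange ring behind it. I'll triangulate with the top view and plan a second view down the axis.

```bash
cat >> h.py <<'E'
def blob(im,roi,mask_fn):
    x0,y0,x1,y1=roi;s=cv2.resize(im[y0:y1,x0:x1],None,fx=4,fy=4,interpolation=cv2.INTER_CUBIC)
    m=mask_fn(s).astype(np.uint8)
    cs=cv2.findContours(m,cv2.RETR_EXTERNAL,cv2.CHAIN_APPROX_NONE)[0]
    k=max(cs,key=cv2.contourArea);e=cv2.fitEllipse(k)
    f=lambda p:(np.array(p)+.5)/4-.5+[x0,y0]
    return f(e[0]),np.array(e[1])/4,e[2],f(k[:,0])
dark=lambda s:s.max(2)<75
orange=lambda s:(s[...,2]>150)&(s[...,0]<90)&(s[...,1]>60)&(s[...,1]<190)
def ext_axis(lean,yaw=-14.1):
    y=np.radians(yaw);return np.array([-np.sin(lean)*np.cos(y),-np.sin(lean)*np.sin(y),np.cos(lean)])
E
python3 - <<'E'
from h import *
o,c=pickle.load(open("c_w2.pkl","rb"));w=c["wrist"];t=pickle.load(open("c0.pkl","rb"))["top"]
b=blob(w["image"],(236,140,278,182),dark);print(b[:3])
bt=blob(t["image"],(228,150,256,178),dark);print(bt[:3])
X,e=tri(w,b[0],t,bt[0]);print("tip",X,e)
# crude axis via pivot: assume extractor-plane
y=np.radians(-14.1);ex=np.array([np.cos(y),np.sin(y)]);ey=np.array([-np.sin(y),np.cos(y)])
d=X[:2]-np.array([.6638,.0429]);print("in ext frame",d@ex,d@ey)
a=ext_axis(.55);z=-a;yt=np.array([*ex,0]);yt=yt-0*z
# tool y along ext +x projected; tool x robotward
# yaw convention: x_tool robotward horizontally => closing along ext y ; here use that for viewing
xh=-np.array([*ex,0]);xt=xh-(xh@z)*z;xt/=np.linalg.norm(xt);yt=np.cross(z,xt)
R=Ro.from_matrix(np.stack([xt,yt,z],1));print(R.as_euler("xyz",degrees=True))
P=X+a*.28-R.apply([.072,0,.019]);print(P)
print(delta(o["tool_pos"],o["tool_rot"],P,R))
E
```

```text
(array([255.4055233 , 161.25814056]), array([22.36962318, 27.04411125]), 123.66873168945312)
(array([239.43931198, 167.43702888]), array([6.92660475, 7.77869463]), 117.27816772460938)
tip [0.61133466 0.05235051 0.16206596] 0.0015571682898267
in ext frame -0.0531869464824774 -0.003615560173313501
[180.          31.51267873 165.9       ]
[0.51929215 0.07546999 0.45460428]
(array([-0.15814277, -0.04689967,  0.09217985]), array([-0.37263159,  0.32327115, -0.42796726]))
```

```bash
cat >> h.py <<'E'
def ins_rot(a,yaw=-14.1):
    y=np.radians(yaw);xt=np.array([-np.sin(y),np.cos(y),0]);z=-a;return Ro.from_matrix(np.stack([xt,np.cross(z,xt),z],1))
E
python3 - <<'E'
from h import *
o,c=pickle.load(open("c_w2.pkl","rb"))
a=ext_axis(.55);R=ins_rot(a);X=np.array([.6113,.0524,.1621])
P=X+a*.28-R.apply([.072,0,.019]);print(P,R.as_euler("xyz",degrees=True))
print(delta(o["tool_pos"],o["tool_rot"],P,R))
E
```

```text
[0.44218474 0.02064222 0.41700483] [148.48732127   0.          75.9       ]
(array([-0.1206088 , -0.14055867,  0.10576468]), array([-0.03652541,  0.51494959,  1.11028325]))
```

Emit:
send_rows(xyz=[[-0.024, -0.028, 0.021], [-0.024, -0.028, 0.021], [-0.024, -0.028, 0.021], [-0.024, -0.028, 0.021], [-0.024, -0.028, 0.021], [0, 0, 0], [0, 0, 0], [0, 0, 0], [0, 0, 0], [0, 0, 0], [0, 0, 0], [0, 0, 0], [0, 0, 0], [0, 0, 0], [0, 0, 0], [0, 0, 0]], rotation=[[0, 0, 0], [0, 0, 0], [0, 0, 0], [0, 0, 0], [0, 0, 0], [-0.004, 0.057, 0.123], [-0.004, 0.057, 0.123], [-0.004, 0.057, 0.123], [-0.004, 0.057, 0.123], [-0.004, 0.057, 0.123], [-0.004, 0.057, 0.123], [-0.004, 0.057, 0.123], [-0.004, 0.057, 0.123], [-0.004, 0.057, 0.123], [0, 0, 0], [0, 0, 0]], jaw=[1, 1, 1, 1, 1, 1, 1, 1, 1, 1, 1, 1, 1, 1, 1, 1])

```text
time_s: 4.4
tool_pos: [0.4496, 0.0234, 0.4168]
tool_rot: [148.6, 0.9, 76.4]
force: [-1.0, 0.3, -0.5]
grip_width: 0.0868
grasp_force: 0.0
```

```bash
python3 - <<'E'
from cell import env
from h import *
o,c=look(env,["wrist"],"w3");print(o["tool_pos"],o["tool_rot"],o["time_s"],o["qpos"])
w=c["wrist"];print(proj(w,[.6113,.0524,.1621]))
u,v=proj(w,[.6113,.0524,.1621])[0].astype(int)
a=w["image"];cv2.imwrite("pics/w3_crop.png",cv2.resize(a[0:240,max(0,u-140):u+140],None,fx=2.5,fy=2.5,interpolation=cv2.INTER_CUBIC))
E
```

```text
[0.44962828 0.02343681 0.416848  ] [148.57797455   0.92857208  76.39594322] 4.4 [ -1.40286925 -17.28397595  -8.67033762 120.72628729  13.94823364
  48.4552674  -30.36545543]
[[248.23306345 110.94553513]]
```

View pics/w3_crop.png

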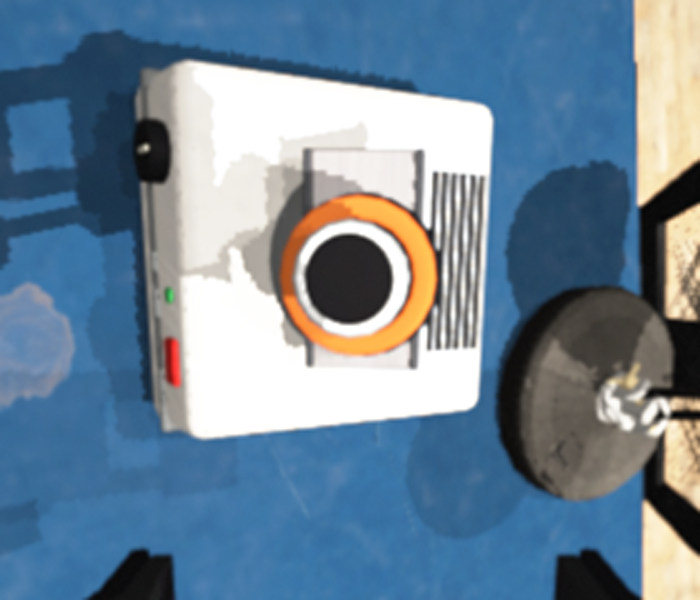

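This view looks nearly straight down the axis. The bore is at crop (349,279) and the orange ring's outer ellipse is centred at about (359,275), so the true lean is a little larger than 0.55. I'll fit tip and lean.

```bash
cat > fit.py <<'E'
from h import *
from scipy.optimize import least_squares
w2=pickle.load(open("c_w2.pkl","rb"))[1]["wrist"];w3=pickle.load(open("c_w3.pkl","rb"))[1]["wrist"];t=pickle.load(open("c0.pkl","rb"))["top"]
b2=blob(w2["image"],(236,140,278,182),dark)[0];bt=blob(t["image"],(228,150,256,178),dark)[0]
b3=blob(w3["image"],(222,85,275,135),dark);print("bore3",b3[:3])
r=blob(w3["image"],(200,60,300,160),orange)
h=cv2.convexHull(r[3].astype(np.float32))
print("hull ell",cv2.fitEllipse(r[3].astype(np.float32)),r[3].min(0),r[3].max(0))
r3=np.array(cv2.fitEllipse(h)[0]);print(r3)
rc=(r[3].min(0)+r[3].max(0))/2
def res(p,full=0):
    X=p[:3];a=ext_axis(p[3],p[4]);Rg=X-.034*a
    return np.r_[(proj(w2,X)[0]-b2),(proj(w3,X)[0]-b3[0]),(proj(t,X)[0]-bt)*.5,(proj(w3,Rg)[0]-rc),(p[4]+14.1)*.5]
s=least_squares(res,[.611,.052,.162,.55,-14.1]);print(s.x,s.fun.round(2))
p=s.x;a=ext_axis(p[3]);pv=p[:3]-.098*a
y=np.radians(-14.1);d=(pv[:2]-[.6638,.0429]);print("pivot in ext",d@[np.cos(y),np.sin(y)],d@[-np.sin(y),np.cos(y)],pv[2])
d,e=tri(w2,b2,w3,b3[0]);print("tip w2/w3",d,e)
E
python3 fit.py
```

```text
bore3 (array([247.02976608, 111.11903381]), array([33.69820404, 34.70888519]), 179.1008758544922)
hull ell ((251.2129669189453, 109.4024887084961), (62.339500427246094, 63.72832489013672), 2.4266042709350586) [220.375  77.125] [282.375 140.875]
[251.16015625 109.4847641 ]
[  0.60970947   0.05312202   0.16289923   0.65469127 -13.05505113] [ 0.13  0.03 -0.03 -0.53 -0.05  0.31 -0.    0.68  0.52]
pivot in ext 0.004722477695950299 -0.003263216043495126 0.08516210852067872
tip w2/w3 [0.60989492 0.05265124 0.16255914] 0.0001362611312328487
```

```bash
python3 - <<'E'
from cell import env
from h import *
o=env.get_obs()
print(delta(o["tool_pos"],o["tool_rot"],[.397,.287,.42],[180,0,100]))
E
```

```text
(array([ 0.24342768, -0.09247416, -0.06499926]), array([ 0.53708154,  0.12818773, -0.39638389]))
```

Emit:
send_rows(xyz=[[0, 0, 0], [0, 0, 0], [0, 0, 0], [0, 0, 0], [0, 0, 0], [0.045, -0.001, 0], [0.045, -0.001, 0], [0.045, -0.001, 0], [0.045, -0.001, 0], [0.045, -0.001, 0], [0.044, -0.001, -0.003], [0, 0, 0], [0, 0, 0]], rotation=[[0.107, 0.026, -0.079], [0.107, 0.026, -0.079], [0.107, 0.026, -0.079], [0.107, 0.026, -0.079], [0.107, 0.026, -0.079], [0, 0, 0], [0, 0, 0], [0, 0, 0], [0, 0, 0], [0, 0, 0], [0, 0, 0], [0, 0, 0], [0, 0, 0]], jaw=[1, 1, 1, 1, 1, 1, 1, 1, 1, 1, 1, 1, 1])

```text
time_s: 5.75
tool_pos: [0.3968, 0.2892, 0.42]
tool_rot: [179.8, -0.1, 100.2]
force: [-0.1, -0.9, -0.1]
grip_width: 0.087
grasp_force: 0.0
```

```bash
python3 - <<'E'
from cell import env
from h import *
o,c=look(env,["wrist"],"w4");print(o["tool_pos"],o["tool_rot"],o["time_s"],o["qpos"])
w=c["wrist"];print(proj(w,[.3966,.2872,.12]))
cv2.imwrite("pics/w4_crop.png",w["image"])
E
```

```text
[0.39681587 0.28915627 0.4200228 ] [ 1.79848602e+02 -1.35250822e-01  1.00166640e+02] 5.75 [-21.15967671  -0.83380126 -17.73341701 103.2635042   -0.30727961
  77.33308808 -28.65844582]
[[251.28140945 189.87458507]]
```

View pics/w4_crop.png

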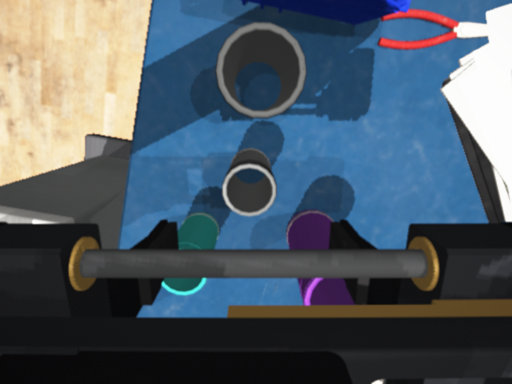

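The rim centre shows at (249,190) against the predicted (251,190), so the tube is about 2 mm toward tool -y. I'll go down and grip.

Emit:
send_rows(xyz=[[-0.002, -0.0025, 0], [0, 0, 0.04], [0, 0, 0.04], [0, 0, 0.04], [0, 0, 0.03], [0, 0, 0.018], [0, 0, 0.01], [0, 0, 0], [0, 0, 0], [0, 0, 0], [0, 0, 0], [0, 0, 0], [0, 0, 0], [0, 0, 0], [0, 0, 0]], rotation=[[0, 0, 0], [0, 0, 0], [0, 0, 0], [0, 0, 0], [0, 0, 0], [0, 0, 0], [0, 0, 0], [0, 0, 0], [0, 0, 0], [0, 0, 0], [0, 0, 0], [0, 0, 0], [0, 0, 0], [0, 0, 0], [0, 0, 0]], jaw=[1, 1, 1, 1, 1, 1, 1, 1, 0.5, 0.5, 0.5, 0.5, 0.5, 0.5, 0.5], newtons=40)

```text
time_s: 7.3
tool_pos: [0.3958, 0.286, 0.2419]
tool_rot: [179.9, -0.2, 99.8]
force: [-1.6, 0.2, 2.9]
grip_width: 0.051
grasp_force: 39.9
```

Emit:
send_rows(xyz=[[0, 0, -0.01], [0, 0, -0.03], [0, 0, -0.04], [0, 0, -0.04], [0, 0, -0.04], [0, 0, -0.04], [0, 0, 0]], rotation=[[0, 0, 0], [0, 0, 0], [0, 0, 0], [0, 0, 0], [0, 0, 0], [0, 0, 0], [0, 0, 0]], jaw=[0.5, 0.5, 0.5, 0.5, 0.5, 0.5, 0.5])

```text
time_s: 8.0
tool_pos: [0.3964, 0.286, 0.4484]
tool_rot: [179.3, -0.5, 99.8]
force: [-0.2, 0.6, -0.7]
grip_width: 0.0514
grasp_force: 39.8
```

```bash
cat > tgt.py <<'E'
from h import *
TIP=np.array([.6098,.0528,.1627]);L=.655;A=ext_axis(L);RI=ins_rot(A);DEP=.242
def tcp(s,off=(0,0)): # s: lower end height above tip along axis; off: tool x,y shift
    return TIP+A*(s+DEP)+RI.apply([off[0],off[1],0])
E
python3 - <<'E'
from cell import env
from tgt import *
o=env.get_obs();print(o["tool_pos"],o["tool_rot"],o["grip_width"],o["grasp_force"],o["force"])
P=tcp(.015);print(P,RI.as_euler("xyz",degrees=True),P+[0,0,.07])
print(delta(o["tool_pos"],o["tool_rot"],P+[0,0,.07],RI))
E
```

```text
[0.39636201 0.28600357 0.44839662] [179.26927695  -0.45540341  99.84157021] 0.051375455246113214 39.84874126617797 [-0.16777582  0.580503   -0.69071737]
[0.45796273 0.09093889 0.36651332] [1.42471264e+02 1.27222187e-14 7.59000000e+01] [0.45796273 0.09093889 0.43651332]
(array([-0.20281126,  0.02721968,  0.01061964]), array([-0.63440122, -0.14682893,  0.39899297]))
```

Emit:
send_rows(xyz=[[-0.02, 0.003, 0], [-0.04, 0.005, 0.002], [-0.04, 0.005, 0.002], [-0.04, 0.005, 0.002], [-0.04, 0.006, 0.003], [-0.023, 0.003, 0.001], [0, 0, 0], [0, 0, 0], [0, 0, 0], [0, 0, 0], [0, 0, 0], [0, 0, 0], [0, 0, 0], [0, 0, 0], [0, 0, 0]], rotation=[[0, 0, 0], [0, 0, 0], [0, 0, 0], [0, 0, 0], [0, 0, 0], [0, 0, 0], [-0.0906, -0.021, 0.057], [-0.0906, -0.021, 0.057], [-0.0906, -0.021, 0.057], [-0.0906, -0.021, 0.057], [-0.0906, -0.021, 0.057], [-0.0906, -0.021, 0.057], [-0.0906, -0.021, 0.057], [0, 0, 0], [0, 0, 0]], jaw=[0.5, 0.5, 0.5, 0.5, 0.5, 0.5, 0.5, 0.5, 0.5, 0.5, 0.5, 0.5, 0.5, 0.5, 0.5])

```text
time_s: 9.5
tool_pos: [0.4565, 0.0895, 0.4305]
tool_rot: [143.1, 0.6, 75.9]
force: [-0.1, -0.3, -2.1]
grip_width: 0.0508
grasp_force: 39.8
```

```bash
python3 - <<'E'
from cell import env
from tgt import *
o,c=look(env,["wrist"],"w5");print(o["qpos"],o["grip_width"],o["force"])
print(o["tool_pos"],o["tool_rot"]);print(delta(o["tool_pos"],o["tool_rot"],tcp(.015),RI))
E
```

```text
[ -4.9526874  -16.30227849 -14.73228745 119.32947975  22.10603444
  47.41835522 -44.95258717] 0.050843612879342956 [-0.1197403  -0.31002819 -2.12794434]
[0.45649216 0.08951302 0.43046348] [143.10836145   0.56392644  75.94649525]
(array([ 0.00236961, -0.03751336,  0.05177791]), array([-0.01111536,  0.00734798,  0.00659841]))
```

Emit:
send_rows(xyz=[[0, -0.01, 0.013], [0.001, -0.01, 0.013], [0.001, -0.01, 0.013], [0, -0.0075, 0.013], [0, 0, 0], [0, 0, 0]], rotation=[[-0.011, 0.007, 0.007], [0, 0, 0], [0, 0, 0], [0, 0, 0], [0, 0, 0], [0, 0, 0]], jaw=[0.5, 0.5, 0.5, 0.5, 0.5, 0.5])

```text
time_s: 10.15
tool_pos: [0.4596, 0.091, 0.3672]
tool_rot: [142.4, -0.1, 75.8]
force: [0.6, 1.1, -1.5]
grip_width: 0.051
grasp_force: 39.8
```

```bash
python3 - <<'E'
from cell import env
from tgt import *
o,c=look(env,["wrist","scene"],"w6");print(o["qpos"],o["grip_width"],o["force"])
print(o["tool_pos"],o["tool_rot"]);print(delta(o["tool_pos"],o["tool_rot"],tcp(.015),RI))
a=c["wrist"]["image"][0:250,60:440];s=c["scene"]["image"]
u,v=proj(c["scene"],TIP)[0].astype(int);print(u,v)
s=s[v-60:v+65,u-95:u+95]
cv2.imwrite("pics/w6_both.png",np.vstack([cv2.resize(a,(456,300)),cv2.resize(s,(456,300),interpolation=cv2.INTER_CUBIC)]))
E
```

```text
[ -3.48204681 -13.28122303 -16.9752063  124.60309709  27.01571823
  39.45955249 -51.97690922] 0.051029324358056315 [ 0.5832139   1.14953826 -1.50237432]
[0.45961479 0.09098735 0.3671781 ] [ 1.42367470e+02 -6.40649438e-02  7.58173857e+01]
(array([-0.0004525 , -0.00166467, -0.00044467]), array([ 1.81235328e-03, -6.74722790e-06, -1.82462437e-03]))
218 173
```

View pics/w6_both.png

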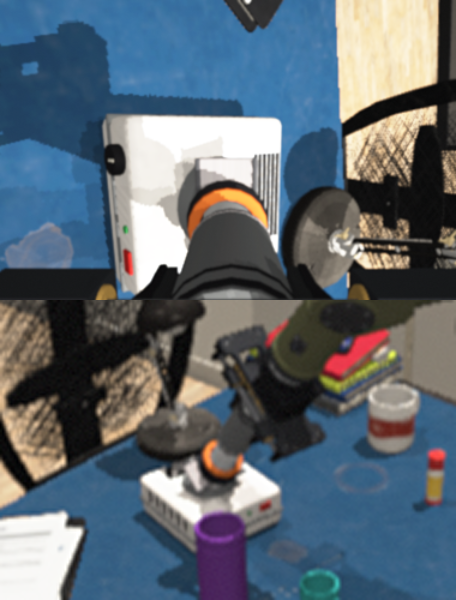

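The picture shows the tube mouth just above the spigot, with the orange ring centred at about x=227 and the tube at about x=231. That matches the 1.7 mm of tracking offset still to correct. I'll correct it and start lowering.

Emit:
send_rows(xyz=[[-0.0005, -0.0017, 0], [0, 0, 0.005], [0, 0, 0.005], [0, 0, 0.004], [0, 0, 0.002], [0, 0, 0.002], [0, 0, 0]], rotation=[[0, 0, 0], [0, 0, 0], [0, 0, 0], [0, 0, 0], [0, 0, 0], [0, 0, 0], [0, 0, 0]], jaw=[0.5, 0.5, 0.5, 0.5, 0.5, 0.5, 0.5])

```text
time_s: 10.95
tool_pos: [0.4686, 0.0882, 0.3514]
tool_rot: [142.3, -0.1, 75.8]
force: [0.4, -0.4, -0.9]
grip_width: 0.0512
grasp_force: 39.8
```

```bash
cat > st.py <<'E'
from cell import env
from tgt import *
o=env.get_obs();A_=Ro.from_euler("xyz",o["tool_rot"],degrees=True)
d,r=delta(o["tool_pos"],o["tool_rot"],tcp(0),RI)
print("to tip: shift mm",(d*1e3).round(2),"rot deg",np.degrees(r).round(2),"F tool",A_.inv().apply(o["force"]).round(1),"M tool",A_.inv().apply(o["wrist_torque"]).round(2),o["grip_width"].round(4),o["qpos"].round(1))
E
python3 st.py
```

```text
Traceback (most recent call last):
  File "st.py", line 5, in <module>
    print("to tip: shift mm",(d*1e3).round(2),"rot deg",np.degrees(r).round(2),"F tool",A_.inv().apply(o["force"]).round(1),"M tool",A_.inv().apply(o["wrist_torque"]).round(2),o["grip_width"].round(4),o["qpos"].round(1))
                                                                                                                                                                                ^^^^^^^^^^^^^^^^^^^^^
AttributeError: 'float' object has no attribute 'round'
```

Emit:
send_rows(xyz=[[0, 0, 0.002], [0, 0, 0.002], [0, 0, 0.002], [0, 0, 0]], rotation=[[0, 0, 0], [0, 0, 0], [0, 0, 0], [0, 0, 0]], jaw=[0.5, 0.5, 0.5, 0.5])

```text
time_s: 11.35
tool_pos: [0.4721, 0.0873, 0.3467]
tool_rot: [142.3, -0.1, 75.8]
force: [-0.7, 0.4, -1.8]
grip_width: 0.0513
grasp_force: 39.9
```

```bash
sed -i 's/o\["grip_width"\].round(4)/round(o["grip_width"],4)/' st.py; python3 st.py
```

```text
to tip: shift mm [ 0.05  0.49 -9.6 ] rot deg [ 0.15  0.   -0.1 ] F tool [ 0.2 -1.8  1. ] M tool [ 0.98 -0.13 -0.08] 0.0513 [ -2.5 -10.5 -17.3 125.   29.6  36.7 -54.2]
```

It is about 10 mm past the tip with no contact force. Continuing to just above the ring.

Emit:
send_rows(xyz=[[0, 0, 0.004], [0, 0, 0.004], [0, 0, 0.004], [0, 0, 0.004], [0, 0, 0.003], [0, 0, 0]], rotation=[[0, 0, 0], [0, 0, 0], [0, 0, 0], [0, 0, 0], [0, 0, 0], [0, 0, 0]], jaw=[0.5, 0.5, 0.5, 0.5, 0.5, 0.5])

```text
time_s: 11.95
tool_pos: [0.4835, 0.0844, 0.3314]
tool_rot: [142.4, -0.1, 75.8]
force: [-0.2, -1.0, -1.2]
grip_width: 0.0508
grasp_force: 39.9
```

```bash
python3 st.py
```

```text
to tip: shift mm [  0.08   0.58 -28.89] rot deg [ 0.12  0.01 -0.1 ] F tool [-1.  -0.7  0.9] M tool [ 1.   -0.07  0.01] 0.0508 [ -1.8  -8.1 -17.5 124.9  32.   34.7 -56. ]
```

Emit:
send_rows(xyz=[[0, 0, 0.002], [0, 0, 0.002], [0, 0, 0.002], [0, 0, 0.002], [0, 0, 0.002], [0, 0, 0.002], [0, 0, 0.002], [0, 0, 0]], rotation=[[0, 0, 0], [0, 0, 0], [0, 0, 0], [0, 0, 0], [0, 0, 0], [0, 0, 0], [0, 0, 0], [0, 0, 0]], jaw=[0.5, 0.5, 0.5, 0.5, 0.5, 0.5, 0.5, 0.5], newtons=55)

```text
time_s: 12.75
tool_pos: [0.4915, 0.0827, 0.3211]
tool_rot: [142.3, -0.0, 75.8]
force: [-5.3, 0.7, 3.4]
grip_width: 0.0506
grasp_force: 54.8
```

```bash
python3 st.py
```

```text
to tip: shift mm [ -0.22   0.43 -42.04] rot deg [ 0.16  0.01 -0.1 ] F tool [-0.6 -2.1 -5.9] M tool [ 1.56 -0.34 -0.13] 0.0506 [ -1.3  -6.3 -17.6 124.7  33.8  33.4 -57.6]
```

Emit:
send_rows(xyz=[[0, 0, 0.002], [0, 0, 0.002], [0, 0, 0.002], [0, 0, 0.002], [0, 0, 0.001], [0, 0, 0]], rotation=[[0, 0, 0], [0, 0, 0], [0, 0, 0], [0, 0, 0], [0, 0, 0], [0, 0, 0]], jaw=[0.5, 0.5, 0.5, 0.5, 0.5, 0.5])

```text
time_s: 13.35
tool_pos: [0.4966, 0.0815, 0.3138]
tool_rot: [142.3, -0.0, 75.8]
force: [-6.8, 0.7, 3.1]
grip_width: 0.0506
grasp_force: 54.8
```

```bash
python3 st.py
```

```text
to tip: shift mm [ -0.24   0.64 -51.05] rot deg [ 0.14  0.02 -0.09] F tool [-1.  -3.5 -6.6] M tool [ 1.77 -0.36 -0.14] 0.0506 [ -1.1  -5.2 -17.6 124.7  35.1  32.5 -58.6]
```

Emit:
send_rows(xyz=[[0, 0, 0.001], [0, 0, 0]], rotation=[[0, 0, 0], [0, 0, 0]], jaw=[0.5, 0.5])

```text
time_s: 13.55
tool_pos: [0.4972, 0.0813, 0.313]
tool_rot: [142.3, -0.0, 75.8]
force: [-6.0, -0.4, 4.0]
grip_width: 0.0506
grasp_force: 54.8
```

```bash
python3 st.py
```

```text
to tip: shift mm [ -0.24   0.66 -52.01] rot deg [ 0.13  0.02 -0.1 ] F tool [-1.9 -2.1 -6.7] M tool [ 1.79 -0.36 -0.07] 0.0506 [ -1.   -5.  -17.7 124.6  35.2  32.5 -58.7]
```

Emit:
send_rows(xyz=[[0, 0, 0.001], [0, 0, 0]], rotation=[[0, 0, 0], [0, 0, 0]], jaw=[0.5, 0.5])

```text
time_s: 13.75
tool_pos: [0.4976, 0.0813, 0.3125]
tool_rot: [142.3, -0.0, 75.8]
force: [-10.2, 0.1, 6.1]
grip_width: 0.0504
grasp_force: 54.9
```

```bash
python3 st.py
```

```text
to tip: shift mm [ -0.34   0.63 -52.68] rot deg [ 0.14  0.04 -0.1 ] F tool [ -2.4  -4.1 -10.9] M tool [ 2.1  -0.6  -0.04] 0.0504 [ -1.   -4.9 -17.7 124.6  35.4  32.4 -58.9]
```

Emit:
send_rows(xyz=[[0, 0, 0.001], [0, 0, 0]], rotation=[[0, 0, 0], [0, 0, 0]], jaw=[0.5, 0.5])

```text
time_s: 13.95
tool_pos: [0.4979, 0.0814, 0.3123]
tool_rot: [142.3, 0.0, 75.8]
force: [-17.1, 1.9, 13.8]
grip_width: 0.051
grasp_force: 54.9
```

```bash
python3 st.py
```

```text
to tip: shift mm [ -0.57   0.57 -52.97] rot deg [ 0.14  0.08 -0.1 ] F tool [ -2.3  -5.1 -21.3] M tool [ 2.82 -0.9  -0.14] 0.051 [ -1.   -4.9 -17.7 124.6  35.5  32.4 -59. ]
```

The ring moved at about 7 N, and then the force rose steeply to about 22 N at the expected depth, so it is home. I'll relax the load, release and back off along the axis.

Emit:
send_rows(xyz=[[0, 0, 0], [0, 0, -0.001], [0, 0, -0.0005], [0, 0, 0], [0, 0, 0], [0, 0, 0], [0, 0, 0], [0, 0, 0], [0, 0, 0]], rotation=[[0, 0, 0], [0, 0, 0], [0, 0, 0], [0, 0, 0], [0, 0, 0], [0, 0, 0], [0, 0, 0], [0, 0, 0], [0, 0, 0]], jaw=[0.5, 0.5, 0.5, 0.6, 0.75, 1, 1, 1, 1])

```text
time_s: 14.85
tool_pos: [0.498, 0.0809, 0.3127]
tool_rot: [142.3, -0.1, 75.8]
force: [0.1, 0.7, -0.2]
grip_width: 0.0831
grasp_force: 0.0
```

```bash
python3 st.py
```

```text
to tip: shift mm [-5.000e-02  2.100e-01 -5.287e+01] rot deg [ 0.19 -0.02 -0.11] F tool [ 0.7 -0.2  0.1] M tool [ 0.73 -0.02 -0.08] 0.0831 [ -1.   -4.9 -17.6 124.6  35.3  32.3 -58.8]
```

Emit:
send_rows(xyz=[[0, 0, -0.005], [0, 0, -0.01], [0, 0, -0.015], [0, 0, -0.02], [0, 0, -0.02], [0, 0, -0.01], [0, 0, 0]], rotation=[[0, 0, 0], [0, 0, 0], [0, 0, 0], [0, 0, 0], [0, 0, 0], [0, 0, 0], [0, 0, 0]], jaw=[1, 1, 1, 1, 1, 1, 1])

```text
time_s: 15.55
tool_pos: [0.4501, 0.0935, 0.3778]
tool_rot: [142.1, -0.2, 75.9]
force: [-0.7, 0.9, 0.1]
grip_width: 0.0876
grasp_force: 0.0
```

```bash
python3 - <<'E'
from cell import env
from tgt import *
o,c=look(env,["wrist","scene"],"w7");print(o["qpos"].round(1),o["force"],o["tool_pos"])
a=c["wrist"]["image"][0:250,60:440];s=c["scene"]["image"]
u,v=proj(c["scene"],TIP)[0].astype(int)
s=s[v-50:v+50,u-76:u+76]
cv2.imwrite("pics/w7_both.png",np.vstack([cv2.resize(a,(456,300)),cv2.resize(s,(456,300),interpolation=cv2.INTER_CUBIC)]))
E
```

```text
[ -3.9 -15.1 -17.1 124.7  25.9  40.8 -51.2] [-0.66751315  0.90975225  0.14564661] [0.45014838 0.0934675  0.37781736]
```

View pics/w7_both.png

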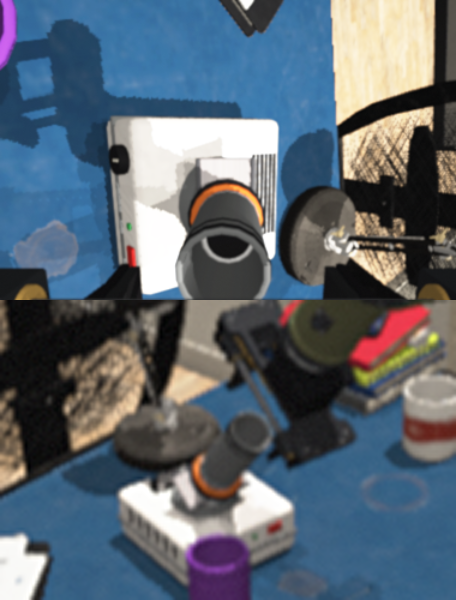

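The picture shows the tube seated on the spigot, standing free at about (225,225), with the orange ring down against the black flange. The gripper is clear of it, and the mug hasn't moved.

```bash
python3 -c "
from cell import env
print(env.sign_off())"
```

```text
the job is handed in; nothing more can be done
None
```

The grey suction tube is on the spigot and stands there on its own, and the job is handed in at about 15.6 s. The orange ring was pushed down to a firm stop at about 22 N, and I saw no contact with the mug or the glue stick.

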